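Shim a boxed find tight in the scanning cradle

TASK

The card box in the cradle has to be held still, but with the one blue shim now beside it the spring-back jaw runs out of travel before it grips. Add shims from the wooden rack, each standing upright and square on the cradle plate between the jaw and the shim already there, until a push on the jaw towards the box feels tight. Finish while holding: keep pushing on the jaw, firmly but not so hard as to crush the card box, so that shims and box stay clamped against the end stop, and leave the other things on the desk alone.

Things in the scene. Friction and masses are not known exactly. Their poses are not given: they have to be found in the camera images.
- cradle: fixed cradle: an aluminium plate 205 x 112 x 8 mm with a low guide rail (8 mm high, inner faces 47.5 mm from the centre line) along each long side. Origin: underside of the plate, on the centre line; x points along the plate from the jaw to the end stop (closing direction), z up. The plate spans x = -87 to +117 mm; its top, on which box and shims stand, is 8 mm above the origin
- slot (a point): point on the plate's top at the cradle's x = 0, y = 0, z = 8 mm, in the gap between jaw and box; axes as the cradle's
- jaw (a joint): travel of the grey sliding jaw in m: 0 = fully open (a spring holds it there), 0.025 = its limit. Moves along the cradle's x; the spring pushes it back with about 1.5 N when open, 3 N at the limit, so it returns by itself when let go
- jaw_push (a point): centre of the black rubber pad on the back of the jaw, where it is pushed: an upright face 60 mm wide, from 9 to 82 mm above the cradle's origin (pad from 38 to 78 mm); the point is 58 mm up and moves with the jaw. At joint value 0 it lies at the cradle's x = -75 mm. Axes as the cradle's: push along x; about 10 N is a firm push, more than 45 N crushes the box
- jaw_face (a point): centre of the jaw's flat clamping face (92 mm wide, 9 to 50 mm above the cradle's origin), which looks along the cradle's x; moves with the jaw; at joint value 0 it lies at the cradle's x = -45 mm
- end_stop: fixed grey block 20 mm thick (x) x 90 mm wide (y) x 44 mm high (bolt heads 5 mm more), at the far end of the cradle; where along the plate it is bolted differs from run to run. Origin: centre of its underside, axes as the cradle's
- finds_box: loose lidded card box with a find, 64 mm (along its x) x 89 x 40 mm, about 0.2 kg, standing on the plate against the end stop. Origin: centre of its underside, axes about as the cradle's
- shim_in: a blue plastic shim, an upright plate 16 mm thick (along its x), 76 mm wide (its y) and 40 mm high, with a grip tab centred on top: 8 mm thick (x), 24 mm wide (y), 32 mm tall, so 72 mm overall; 70 g. Origin: centre of the underside, z up. This one already stands in the cradle beside the box.
- shim_a: a blue plastic shim, an upright plate 16 mm thick (along its x), 76 mm wide (its y) and 40 mm high, with a grip tab centred on top: 8 mm thick (x), 24 mm wide (y), 32 mm tall, so 72 mm overall; 70 g. Origin: centre of the underside, z up. Stands in the rack. With shim_in, one or two more shims are needed, depending on where the end stop is bolted.
- shim_b: a blue plastic shim, an upright plate 16 mm thick (along its x), 76 mm wide (its y) and 40 mm high, with a grip tab centred on top: 8 mm thick (x), 24 mm wide (y), 32 mm tall, so 72 mm overall; 70 g. Origin: centre of the underside, z up. Stands in the rack.
- shim_c: a blue plastic shim, an upright plate 16 mm thick (along its x), 76 mm wide (its y) and 40 mm high, with a grip tab centred on top: 8 mm thick (x), 24 mm wide (y), 32 mm tall, so 72 mm overall; 70 g. Origin: centre of the underside, z up. Stands in the rack.
- rack: fixed wooden rack, 112 mm (x) x 92 x 18 mm, with three slots 22 mm wide across its y, at its x = -36, 0 and 36 mm, in which the shims stand on a floor 5 mm above the origin. Origin: centre of its underside
- lens_cap: black lens cap, 54 mm across, 10 mm high, on the desk beside the cradle; leave alone. Origin: centre of its underside
- glue_stick: yellow and red glue stick lying behind the rack, 24 x 95 x 24 mm; leave alone. Origin: centre of its underside
- spring_clamp: orange spring clamp lying on the desk between rack and cradle, 66 x 97 x 18 mm; leave alone. Origin: centre of its underside

How it is judged:
By the outcome, as a careful person would: the job done as asked, in the order asked, and still so for the second after the job is handed in, while the arm keeps its last pose, push and grip.
It also fails if it takes over 72 s, if anything falls off the work surface, if the arm or the gripper's body presses on something with over 40 N, if the wrist force passes 120 N, or if a joint passes its speed limit or range.

ROBOT

A 6-joint arm with a two-finger parallel gripper is mounted at the origin on a cart in front of the work surface, level with it; the furniture and walls round the work are solid. World frame = base frame: x ahead of the robot, y to its left, z up, the work surface at z = 0. Lengths are in m, angles in degrees, forces in N, time in s.
With the tool pointing down it reaches from about 0.375 to 0.9 m from the base axis. Payload 3.1 kg.
Tool frame: the origin (TCP) lies at the very end of the fingers, on their centre line; the grasp point (between the pads) lies 19 mm behind it (grip_point_offset is the distance from the TCP to the grasp point, in m); y points along the fingers, x is the direction in which the jaws open and shut, and the axes are right-handed (so a half turn about y gives the same grasp; the last joint's range is limited). The gripper opens to 87 mm and grips with 3 to 60 N. Pads are 19 mm wide; open, the fingers measure 117 mm over their backs; the gripper's body (75 mm by 190 mm) begins 51 mm behind the grasp point.
Start: joints at [-85.285, 30.224, 82.088, -0, 67.689, -10.227], TCP at [0.161, -0.604, 0.223] pointing down, gripper open.
Joint ranges: [-176.69, 176.69], [-43.24, 126.21], [12.49, 139.97], [-82, 262], [0, 151.66], [-163.58, 163.58]. Speed limits (degrees/s): [159.86, 159.86, 180, 180, 180, 180].

INTERFACE

Orientations are given as a 3x3 rotation matrix whose columns are the frame's x, y, z axes.
In Python, from rig import * gives the robot as it stands.
- The arm moves only by the tool send_rows, never from a script. Its argument "moves" is text: rows parted by semicolons, each of 5 numbers parted by spaces: the finger opening in mm, from 0 to 87, then the shift along the tool's x, y, z in mm, then the turn about the tool's y in degrees. In form: fingers dx dy dz yaw; .... A call has 1 to 20 rows; each row shifts and turns the commanded pose from where the row before left it, along the tool's axes as they then stand; what a row does not reach is not made up. A row lasts 1/12 s, in which the tool goes at most 41.7 mm and 7.16 degrees, less where a joint would pass 70% of its speed; a pose out of reach is approached as far as the arm can. A call is refused whole if a number of a shift passes 41.7 or a number of a turn 7.16, either way. A call with a gripper value outside its range is refused whole. The fingers move at their own pace and stop on an object; the grip force is fixed at half the most. Time passes only in rows, so rows that do not move let the fingers close. It gives the time, the measured TCP pose, the force and the opening at its end, in the units of the state.
- read_state(): the state, without advancing time (a new reading comes with each control period).
- capture(name): name is "side" or "top" or "wrist"; returns a dict with "image" (384x512x3 uint8, blue, green, red), "z_map" (384x512 float32, m along the optical axis (not along the pixel's ray), 0 where there is no reading), "mtx" (3x3 intrinsics, pixels), "origin" and "rotation" of the camera in the world; the wrist camera has in their place "tool_from_camera" (4x4, takes a point from camera to tool coordinates, whose origin is the TCP and whose axes are the tool frame's). Camera axes: x right, y up, looking along -z (the intrinsics and any distortion apply to the point x, -y, -z); pixel columns grow to the right and rows downward; lengths in m; the calibration is good to about 2 mm. A picture is of the moment at which its call begins: read the wrist's pose just before it.
- hand_in(): hands the job in, once; it reports no verdict.
Trained networks look in a picture, given as the dict that the camera call returned (one of the last four; its "shot" number tells which), for a name from the list of things; names that differ only in an ending like _2 or _b are one class to them, and where a whole thing is asked for, a point or a joint stands for the part that bears it (a point fixed in the world has none). Each returns a list of dicts, best first, with "p" (0 to 1); they miss things now and then, are a little off and sometimes report something else, mostly with a low value. They report only what shows in the picture. A call takes as long as a camera call.
- search_frame(picture, name): "bbox" ([left, top, right, bottom] in pixels, round what is visible of it).
- masks_of(picture, name): "region" (384x512 bool, what is visible of it) and "bbox" ([left, top, right, bottom] in pixels, round what is visible of it).
- mark_of(picture, name): "pixel" ([row, column] in pixels: a listed point, or the origin of a listed thing).
The state is a dict: "time_s": time; "joint_positions": joint angles; "qvel": joint speeds; "tau": joint torques, N m; "position": TCP position; "tcp_rot": TCP orientation; "force": force on the tool from outside, world axes, zero at the start; "moment": the same for the moment, N m; "opening": opening from 0.0 (shut) to 1.0 (fully open).
Only numpy, scipy, OpenCV 4.12 (cv2) and the standard library are available. Lean on these libraries where they do the work, as an engineer would, in place of code of your own. Each camera call takes 0.05 s, during which the arm holds its last target. There are 200 camera calls.

## Working session

There is one attempt and no reset: what is moved stays moved. The work goes in short steps, Python scripts to look and compute and a tool call to move; the robot and the scene stay as the last step left them, time stands still between calls to the robot, and variables do not carry over. Pictures are saved under pics/ and viewed, about 8 in all and at most 12, crops included, and the job is handed in when it is done.

Besides the shell and the picture viewer there is one more tool, called after ">>>" by a JSON object that holds its "name" and its "arguments", one argument or row to a line. send_rows: Moves the arm, as the interface text tells. Its arguments: {"type":"object","properties":{"moves":{"type":"string"}},"required":["moves"]}

```bash
mkdir -p pics; ls; cat > h.py <<'E'
from rig import *
import numpy as np, cv2
def world(pic, st=None):
    z=pic["z_map"]; K=np.array(pic["mtx"]); h,w=z.shape
    v,u=np.mgrid[:h,:w]
    P=np.stack([(u-K[0,2])/K[0,0]*z, -(v-K[1,2])/K[1,1]*z, -z],-1)
    if "origin" in pic: R=np.array(pic["rotation"]);o=np.array(pic["origin"])
    else:
        T=np.array(pic["tool_from_camera"]);Rt=np.array(st["tcp_rot"]).reshape(3,3)
        R=Rt@T[:3,:3];o=Rt@T[:3,3]+np.array(st["position"])
    W=P@R.T+o; W[z==0]=np.nan
    return W
E
python3 - <<'E'
from h import *
s=read_state(); print({k:np.round(v,3).tolist() for k,v in s.items()})
for n in ["top","side"]:
    p=capture(n); cv2.imwrite(f"pics/{n}0.png",p["image"]); print(n,[k for k in p],np.round(p["origin"],3),np.round(p["rotation"],3).tolist(),np.round(p["mtx"],1).tolist())
    W=world(p)
    for nm in ["cradle","jaw","end_stop","finds_box","shim_in","shim_a","rack","lens_cap","glue_stick","spring_clamp"]:
        for d in masks_of(p,nm)[:4]:
            if d["p"]<0.3: continue
            q=W[d["region"]]; q=q[~np.isnan(q[:,0])]
            if len(q)<5: continue
            print(nm,round(d["p"],2),np.round(d["bbox"]).astype(int).tolist(),len(q),"med",np.round(np.median(q,0),3),"lo",np.round(np.percentile(q,2,axis=0),3),"hi",np.round(np.percentile(q,98,axis=0),3))
E
```

```text
pics
{'time_s': 0.0, 'joint_positions': [-85.283, 30.28, 82.158, 0.001, 67.69, -10.229], 'qvel': [-0.006, -0.086, -0.098, -0.114, 0.037, -0.124], 'tau': [-0.0, -44.004, -17.659, 0.063, 0.058, -0.0], 'position': [0.161, -0.603, 0.222], 'tcp_rot': [[0.258, -0.0, 0.966], [-0.966, 0.002, 0.258], [-0.002, -1.0, 0.0]], 'force': [0.324, -0.299, 0.407], 'moment': [-0.03, 0.009, -0.032], 'opening': 1.0}
top ['image', 'z_map', 'mtx', 'origin', 'rotation', 'shot'] [0.366 0.017 0.93 ] [[-0.026, 0.992, -0.125], [-0.999, -0.029, -0.017], [-0.021, 0.124, 0.992]] [[367.6, 0.0, 253.9], [0.0, 367.6, 188.3], [0.0, 0.0, 1.0]]
cradle 0.89 [283, 145, 367, 195] 1892 med [ 0.516 -0.105  0.01 ] lo [ 0.468 -0.252  0.005] hi [ 0.582 -0.052  0.082]
cradle 0.62 [139, 182, 157, 216] 360 med [0.461 0.292 0.044] lo [0.426 0.28  0.009] hi [0.498 0.31  0.079]
jaw 0.66 [293, 146, 306, 184] 398 med [ 0.528 -0.078  0.052] lo [ 0.487 -0.092  0.029] hi [ 0.574 -0.062  0.084]
end_stop 0.82 [349, 147, 361, 188] 347 med [ 0.518 -0.213  0.053] lo [ 0.477 -0.224  0.026] hi [ 0.564 -0.202  0.059]
finds_box 0.76 [320, 149, 347, 
[... 2191 characters left out ...]
33  0.034] hi [ 0.544 -0.119  0.08 ]
shim_a 0.87 [214, 265, 260, 293] 770 med [0.462 0.299 0.042] lo [0.427 0.285 0.016] hi [0.497 0.311 0.076]
shim_a 0.72 [218, 241, 257, 263] 473 med [0.481 0.227 0.044] lo [ 0.446  0.155 -0.001] hi [0.517 0.258 0.078]
rack 0.93 [217, 261, 262, 302] 662 med [0.464 0.306 0.015] lo [0.417 0.203 0.001] hi [0.524 0.322 0.019]
lens_cap 0.57 [284, 167, 302, 181] 173 med [ 0.413 -0.175  0.009] lo [ 0.389 -0.203  0.001] hi [ 0.436 -0.157  0.011]
glue_stick 0.69 [175, 270, 204, 313] 487 med [0.552 0.332 0.021] lo [0.544 0.276 0.007] hi [0.564 0.365 0.025]
spring_clamp 0.75 [266, 210, 295, 242] 384 med [0.399 0.069 0.015] lo [0.381 0.014 0.001] hi [0.436 0.108 0.018]
```

View pictures.

```bash
python3 - <<'E'
import cv2,numpy as np
a=cv2.imread("pics/top0.png")[130:250,110:380]; b=cv2.imread("pics/side0.png")[130:330,160:320]
a=cv2.resize(a,None,fx=2.9,fy=2.9); cv2.imwrite("pics/c1.png",a)
E
```

```text
(no output)
```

View pics/c1.png

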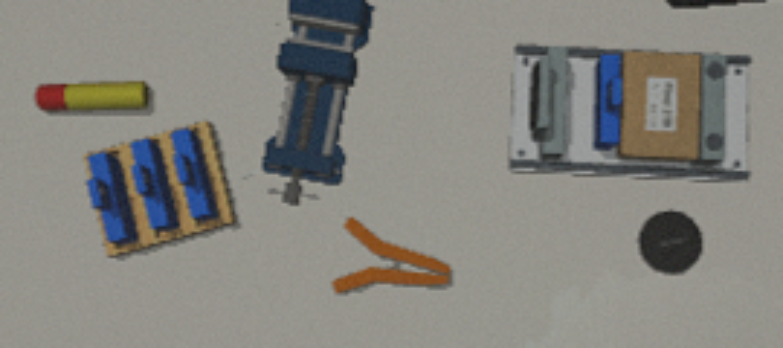

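>>> {"name": "send_rows", "arguments": {
  "moves": "87 0 0 0 -6.8; 87 0 0 0 -6.8; 87 0 0 0 -6.8; 87 0 0 0 -6.8; 87 0 0 0 -6.8; 87 0 0 0 -6.8; 87 0 0 0 -6.8; 87 0 0 0 -6.8; 87 0 0 0 -6.8; 87 0 0 0 -6.8; 87 0 0 0 -6.8"
}}

```text
time_s: 2.02
position: [0.1612, -0.6038, 0.2225]
tcp_rot: [[1.0, 0.0, -0.001], [0.001, 0.0, 1.0], [0.0, -1.0, 0.0]]
force: [0.5, -0.1, 0.0]
opening: 0.997
```

>>> {"name": "send_rows", "arguments": {
  "moves": "87 22 -2 32 0; 87 22 -2 32 0; 87 22 -2 32 0; 87 22 -2 32 0; 87 22 -2 32 0; 87 22 -2 32 0; 87 22 -2 32 0; 87 22 -2 32 0; 87 22 -2 32 0; 87 22 -2 32 0; 87 22 -2 32 0; 87 22 -2 32 0; 87 22 -2 32 0; 87 22 -2 32 0; 87 22 -2 32 0; 87 0 0 0 0; 87 0 0 0 0"
}}

```text
time_s: 3.43
position: [0.4942, -0.1235, 0.2527]
tcp_rot: [[1.0, 0.001, -0.0], [0.0, -0.001, 1.0], [0.001, -1.0, -0.001]]
force: [-0.1, -0.4, -0.1]
opening: 1.003
```

```bash
cat >> h.py <<'E'
NAMES=["cradle","jaw","end_stop","finds_box","shim_in","rack"]
def wristshot(tag,names=NAMES):
    s=read_state(); p=capture("wrist"); cv2.imwrite(f"pics/{tag}.png",p["image"]); W=world(p,s)
    np.savez(f"{tag}.npz",W=W,img=p["image"])
    print("t",s["time_s"],"pos",np.round(s["position"],4),"R",np.round(s["tcp_rot"],4).tolist(),"F",np.round(s["force"],1),"op",round(s["opening"],3))
    for nm in names:
        for d in masks_of(p,nm)[:3]:
            if d["p"]<0.3: continue
            q=W[d["region"]]; q=q[~np.isnan(q[:,0])]
            if len(q)<5: continue
            print(nm,round(d["p"],2),np.round(d["bbox"]).astype(int).tolist(),"med",np.round(np.median(q,0),4),"lo",np.round(np.percentile(q,2,axis=0),4),"hi",np.round(np.percentile(q,98,axis=0),4))
    return s,p,W
E
python3 -c "
from h import *
s,p,W=wristshot('w1')
print(np.round(p['tool_from_camera'],3).tolist())"
```

```text
t 3.4333 pos [ 0.4942 -0.1235  0.2527] R [[1.0, 0.0005, -0.0003], [0.0003, -0.0005, 1.0], [0.0005, -1.0, -0.0005]] F [-0.1 -0.4 -0.1] op 1.003
cradle 0.66 [231, 94, 331, 257] med [ 0.5227 -0.0911  0.0091] lo [ 0.4727 -0.2521  0.0062] hi [ 0.5845 -0.0527  0.0821]
cradle 0.39 [242, 173, 322, 232] med [ 0.5274 -0.1701  0.0476] lo [ 0.486  -0.2024  0.0433] hi [ 0.571  -0.1394  0.0492]
jaw 0.72 [250, 112, 331, 144] med [ 0.5338 -0.0798  0.0505] lo [ 0.4921 -0.0945  0.0326] hi [ 0.5779 -0.0634  0.0827]
end_stop 0.86 [239, 229, 314, 250] med [ 0.5239 -0.2124  0.0519] lo [ 0.4821 -0.2248  0.0455] hi [ 0.5671 -0.2026  0.0577]
finds_box 0.86 [242, 174, 322, 229] med [ 0.5274 -0.1698  0.0476] lo [ 0.486  -0.2024  0.0417] hi [ 0.5712 -0.1392  0.0492]
finds_box 0.61 [248, 110, 332, 148] med [ 0.5347 -0.079   0.0505] lo [ 0.4932 -0.0944  0.0344] hi [ 0.5778 -0.0634  0.0828]
shim_in 0.71 [252, 157, 320, 180] med [ 0.5337 -0.126   0.0477] lo [ 0.499  -0.1378  0.013 ] hi [ 0.5703 -0.1202  0.0805]
[[1.0, -0.0, -0.0, 0.0], [0.0, 0.277, -0.961, -0.162], [0.0, 0.961, 0.277, 0.077], [0.0, 0.0, 0.0, 1.0]]
```

```bash
python3 - <<'E'
from h import *
d=np.load('w1.npz');W=d['W'];img=d['img']
cv2.imwrite('pics/c2.png',cv2.resize(img[90:265,215:350],None,fx=3.4,fy=3.4,interpolation=cv2.INTER_CUBIC))
def rect(mask,n):
    q=W[mask][:,:2].astype(np.float32)*1000
    (c,s,a)=cv2.minAreaRect(q); print(n,len(q),np.round(c,1),np.round(s,1),round(a,2))
x,y,z=W[...,0],W[...,1],W[...,2]
reg=(x>.46)&(x<.6)
hsv=cv2.cvtColor(img,cv2.COLOR_BGR2HSV); blue=(hsv[...,0]>100)&(hsv[...,0]<130)&(hsv[...,1]>120)
rect(reg&(z>.044)&(z<.0505)&(y<-.142)&(y>-.199),'box inner')
rect(reg&(z>.003)&(z<.0115)&(y>-.26)&(y<-.04)&(x>.468)&(x<.586),'plate')
rect(reg&blue&(z>.044)&(z<.052)&(y<-.1)&(y>-.15),'shim_in shoulder')
rect(reg&blue&(z>.07)&(y<-.1)&(y>-.15),'shim_in tab')
rect(reg&(z>.046)&(z<.055)&(y>-.1)&(y<-.05),'jaw low top')
rect(reg&(z>.07)&(y>-.11)&(y<-.05),'jaw high top')
for xx in (.495,.505,.515,.525,.535,.545,.555,.565):
    m=reg&(abs(x-xx)<.002)&(y<-.05)&(y>-.23)
    i=np.argsort(-y[m]); 
    J=m&(z>.045)&(z<.0555)&(y>-.105); S=m&blue&(z>.044)&(z<.052)&(y<-.105)&(y>-.15); B=m&~blue&(z>.045)&(z<.0512)&(y<-.13)&(y>-.206); E=m&(z>.05)&(y<-.2)
    print(xx,[ (np.round([y[k].max()*1000,y[k].min()*1000],1).tolist() if k.any() else None) for k in (J,S,B,E)])
E
```

```text
box inner 3323 [ 528.5 -170.5] [56.7 92.5] 89.73
plate 3628 [ 529.7 -153.8] [205.6 112.3] 85.4
shim_in shoulder 665 [ 534.7 -130.1] [16.3 75.5] 86.34
shim_in tab 165 [ 534.7 -129.5] [ 7.1 24. ] 85.66
jaw low top 1151 [535.7 -78.7] [30.1 92.1] 85.29
jaw high top 43566 [515.2 -84.9] [ 45.7 109.1] 85.38
0.495 [[-72.4, -90.2], [-132.2, -133.1], [-130.8, -206.0], [-202.3, -222.3]]
0.505 [[-67.1, -91.3], [-120.1, -135.7], [-138.2, -204.7], [-203.6, -222.1]]
0.515 [[-77.8, -91.2], [-121.3, -135.5], [-136.8, -206.0], [-204.6, -223.3]]
0.525 [[-62.7, -92.4], [-121.4, -135.4], [-136.7, -206.0], [-205.1, -224.3]]
0.535 [[-63.5, -93.6], [-122.3, -126.4], [-142.5, -205.8], [-206.0, -224.6]]
0.545 [[-64.5, -93.5], [-122.7, -127.3], [-142.5, -204.8], [-206.1, -226.2]]
0.555 [[-81.0, -94.5], [-123.6, -139.4], [-139.0, -205.4], [-207.2, -223.3]]
0.565 [[-82.1, -95.7], [-124.3, -139.0], [-143.9, -205.8], [-208.0, -227.3]]
```

View pics/c2.png

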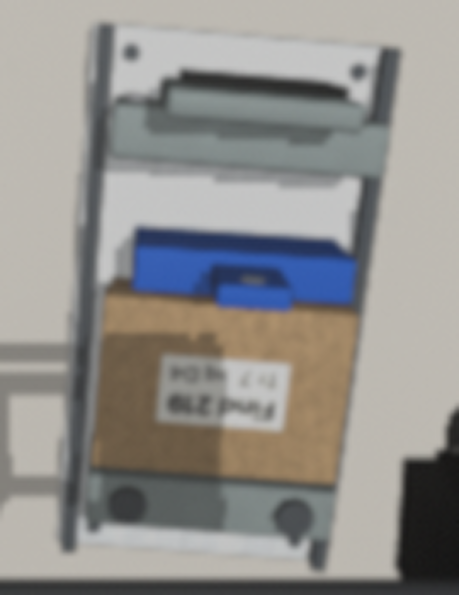

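```bash
python3 - <<'E'
from h import *
p=capture("top");W=world(p);x,y,z=W[...,0],W[...,1],W[...,2]
m=(x>.3)&(x<.85)&(y>-.05)&(y<.19)&(z>.03)
for a in np.arange(.3,.85,.05):
    k=m&(x>=a)&(x<a+.05)
    if k.sum()>3: print(round(a,2),k.sum(),"y",np.round([y[k].min(),y[k].max()],3),"zmax",round(z[k].max(),3))
E
```

```text
0.3 19659 y [-0.05   0.135] zmax 0.8
0.35 5262 y [-0.05   0.006] zmax 0.738
0.4 1796 y [-0.05  -0.016] zmax 0.654
0.45 360 y [-0.05   0.163] zmax 0.638
0.5 77 y [0.117 0.16 ] zmax 0.04
0.55 366 y [0.081 0.151] zmax 0.058
0.6 359 y [0.073 0.139] zmax 0.059
0.7 422 y [0.1  0.19] zmax 0.055
0.75 368 y [0.103 0.189] zmax 0.055
0.8 490 y [0.004 0.19 ] zmax 0.054
```

>>> {"name": "send_rows", "arguments": {
  "moves": "87 -2 0 30 0; 87 -2 0 30 0; 87 -2 0 30 0; 87 -2 0 30 0; 87 -2 0 30 0; 87 -2 0 30 0; 87 -2 0 30 0; 87 -2 0 30 0; 87 -2 0 30 0; 87 -2 0 30 0; 87 -2 0 30 0; 87 -2 0 30 0; 87 -2 0 30 0; 87 0 0 0 0; 87 0 0 0 0"
}}

```text
time_s: 5.08
position: [0.4689, 0.2655, 0.2524]
tcp_rot: [[1.0, -0.0, 0.002], [-0.002, -0.0, 1.0], [-0.0, -1.0, -0.0]]
force: [0.6, 0.1, 0.0]
opening: 0.996
```

```bash
python3 - <<'E'
from h import *
s,p,W=wristshot('w2',["rack","shim_a"])
img=p["image"];x,y,z=W[...,0],W[...,1],W[...,2]
hsv=cv2.cvtColor(img,cv2.COLOR_BGR2HSV); blue=((hsv[...,0]>100)&(hsv[...,0]<130)&(hsv[...,1]>120))
cv2.imwrite('pics/c3.png',img)
for nm,lo,hi in(("tab",.068,.085),("shoulder",.038,.052)):
    n,l=cv2.connectedComponents((blue&(z>lo)&(z<hi)&(y>.18)&(y<.35)&(x>.4)&(x<.55)).astype(np.uint8))
    for i in range(1,n):
        k=l==i
        if k.sum()<30: continue
        c,sz,a=cv2.minAreaRect(W[k][:,:2].astype(np.float32)*1000); print(nm,k.sum(),np.round(c,1),np.round(sz,1),round(a,2),"z",np.round(np.median(z[k]),4))
E
```

```text
t 5.0833 pos [0.4689 0.2655 0.2524] R [[1.0, -0.0001, 0.0023], [-0.0023, -0.0004, 1.0], [-0.0001, -1.0, -0.0004]] F [0.6 0.1 0. ] op 0.996
rack 0.84 [208, 110, 301, 217] med [0.4701 0.2732 0.0175] lo [ 4.221e-01  2.009e-01 -4.000e-04] hi [0.5256 0.3191 0.0442]
shim_a 0.77 [218, 122, 282, 152] med [0.4653 0.2973 0.0448] lo [0.4299 0.2825 0.0081] hi [0.4993 0.3097 0.0777]
shim_a 0.76 [222, 152, 289, 183] med [0.4747 0.2618 0.0447] lo [0.4394 0.2457 0.0105] hi [0.5094 0.274  0.0774]
shim_a 0.7 [229, 175, 298, 211] med [0.4829 0.2283 0.0445] lo [0.4472 0.2117 0.0097] hi [0.5175 0.2404 0.0773]
tab 167 [464.6 295.4] [23.9  7. ] 14.44 z 0.0767
tab 148 [475.  259.7] [23.5  6.5] 13.16 z 0.0766
tab 135 [482.8 225.6] [23.   6.8] 13.27 z 0.0764
shoulder 685 [464.5 295.2] [74.2 15.2] 14.01 z 0.0447
shoulder 669 [474.4 259.5] [74.8 14.7] 13.79 z 0.0448
shoulder 648 [482.7 225.6] [74.4 14.8] 13.62 z 0.0448
```

View pics/c3.png

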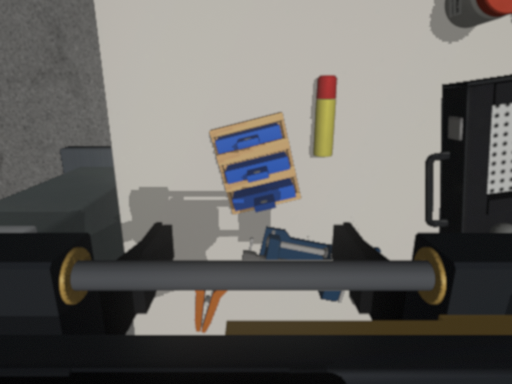

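>>> {"name": "send_rows", "arguments": {
  "moves": "50 5.7 0 -5.9 -6.9; 50 0 0 0 -7; 50 0 0 0 0; 50 0 30 0 0; 50 0 30 0 0; 50 0 30 0 0; 50 0 30 0 0; 50 0 30 0 0; 50 0 20 0 0; 50 0 10 0 0; 50 0 0 0 0; 50 0 0 0 0; 50 0 0 0 0"
}}

```text
time_s: 6.32
position: [0.476, 0.259, 0.0739]
tcp_rot: [[0.972, 0.003, -0.235], [0.235, 0.001, 0.972], [0.003, -1.0, 0.0]]
force: [-0.1, 0.6, -0.6]
opening: 0.576
```

```bash
python3 - <<'E'
from h import *
s,p,W=wristshot('w3',["shim_a"])
p=capture("side"); cv2.imwrite('pics/c4.png',cv2.resize(p["image"][190:320,160:320],None,fx=4,fy=4,interpolation=cv2.INTER_CUBIC))
E
```

```text
t 6.3167 pos [0.476  0.259  0.0739] R [[0.9721, 0.0026, -0.2346], [0.2346, 0.0008, 0.9721], [0.0027, -1.0, 0.0002]] F [-0.1  0.6 -0.6] op 0.576
shim_a 0.87 [204, 239, 300, 305] med [0.4834 0.2298 0.0377] lo [0.4537 0.2209 0.013 ] hi [0.513  0.2547 0.0777]
shim_a 0.76 [187, 194, 309, 250] med [0.4745 0.263  0.0446] lo [0.4394 0.2498 0.0091] hi [0.5084 0.2747 0.0772]
shim_a 0.72 [184, 143, 310, 184] med [0.4638 0.2978 0.0448] lo [0.429  0.282  0.0114] hi [0.4991 0.3101 0.0774]
```

View pics/c4.png

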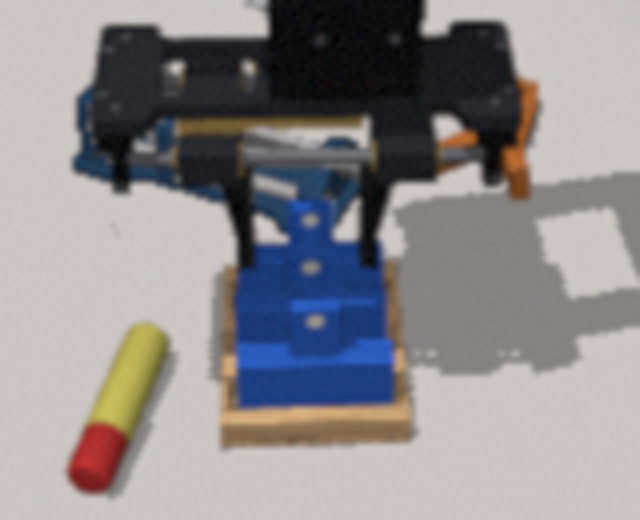

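>>> {"name": "send_rows", "arguments": {
  "moves": "50 -1 8 1 0; 50 0 8 0 0; 50 0 7 0 0; 50 0 0 0 0; 50 0 0 0 0; 10 0 0 0 0; 10 0 0 0 0; 10 0 0 0 0; 10 0 0 0 0; 10 0 0 0 0; 10 0 0 0 0; 10 0 0 0 0; 10 0 0 0 0"
}}

```text
time_s: 7.55
position: [0.4738, 0.2596, 0.0497]
tcp_rot: [[0.972, 0.0, -0.236], [0.236, 0.0, 0.972], [0.001, -1.0, 0.0]]
force: [0.8, -0.8, 1.2]
opening: 0.273
```

>>> {"name": "send_rows", "arguments": {
  "moves": "10 0 -8 0 0; 10 0 -15 0 0; 10 0 -25 0 0; 10 0 -30 0 0; 10 0 -30 0 0; 10 0 -30 0 0; 10 0 -20 0 0; 10 0 0 0 6; 10 0 0 0 6.2; 10 0 0 0 6; 10 0 0 0 0; 10 0 0 0 0"
}}

```text
time_s: 8.55
position: [0.4732, 0.2595, 0.2078]
tcp_rot: [[0.997, -0.0, 0.077], [-0.077, -0.0, 0.997], [-0.0, -1.0, -0.0]]
force: [-0.4, -0.6, -0.8]
opening: 0.27
```

>>> {"name": "send_rows", "arguments": {
  "moves": "10 3 0 -13 0; 10 6.4 0 -26 0; 10 6.4 0 -26 0; 10 6.4 0 -26 0; 10 6.4 0 -26 0; 10 6.4 0 -26 0; 10 6.4 0 -26 0; 10 6.4 0 -26 0; 10 6.4 0 -26 0; 10 6.4 0 -26 0; 10 6.4 0 -26 0; 10 6.4 0 -26 0; 10 6.4 0 -26 0; 10 6.4 0 -26 0; 10 3 0 -10 0; 10 0 0 0 0; 10 0 0 0 0; 10 0 0 0 0"
}}

```text
time_s: 10.05
position: [0.533, -0.1058, 0.2073]
tcp_rot: [[0.997, -0.001, 0.078], [-0.078, 0.001, 0.997], [-0.002, -1.0, 0.001]]
force: [-0.0, -0.3, -0.4]
opening: 0.272
```

```bash
cat > m.py <<'E'
from h import *
import sys
s,p,W=wristshot(sys.argv[1],[])
img=p["image"];x,y,z=W[...,0],W[...,1],W[...,2]
hsv=cv2.cvtColor(img,cv2.COLOR_BGR2HSV); blue=((hsv[...,0]>100)&(hsv[...,0]<130)&(hsv[...,1]>120))
n,l=cv2.connectedComponents((blue&(y>-.2)&(y<-.05)&(x>.45)&(x<.6)).astype(np.uint8))
o=np.array([.5309,-.1388]);c=np.array([-.0802,-.9968]);yy=np.array([.9968,-.0802])
zs=s["position"][2]-.0497+.0448
for nm,lo,hi,b in(("shim_in top",.043,.053,blue),("shim_in tab",.072,.086,blue),("held top",zs-.006,zs+.004,blue),("jaw low",.043,.055,~blue)):
    k=b&(z>lo)&(z<hi)&(x>.45)&(x<.6)&(y>-.15)&(y<-.05)
    if nm=="jaw low": k&=y>-.106
    if k.sum()<20: continue
    q=W[k]; P=np.stack([(q[:,:2]-o)@c,(q[:,:2]-o)@yy],1)*1000
    r=cv2.minAreaRect(P.astype(np.float32)); print(nm,k.sum(),"cradle x",np.round(np.percentile(P[:,0],[1,50,99]),1),"y",np.round(np.percentile(P[:,1],[1,50,99]),1),"z",np.round(np.median(q[:,2]),4),"rect",np.round(r[1],1),round(r[2],1))
t=(np.array(s["position"])[:2]-o); print("tcp cradle",np.round([t@c*1000,t@yy*1000],1))
E
python3 m.py w4
```

```text
t 10.05 pos [ 0.533  -0.1058  0.2073] R [[0.9969, -0.0015, 0.0781], [-0.0781, 0.0014, 0.9969], [-0.0016, -1.0, 0.0012]] F [-0.  -0.3 -0.4] op 0.272
shim_in top 868 cradle x [-17.2 -11.4  -1. ] y [-34.    0.3  38.9] z 0.0478 rect [16.  74.3] 0.8
shim_in tab 81 cradle x [-13.3 -12.5 -11.6] y [-8.4  3.1 14.5] z 0.0782 rect [ 1.7 23. ] 1.1
held top 1464 cradle x [-40.7 -38.1 -27. ] y [-36.3   0.1  35.5] z 0.2021 rect [15.7 74. ] 0.8
jaw low 1238 cradle x [-75.3 -52.6 -46.1] y [-45.5  -0.8  44.9] z 0.0499 rect [29.5 91.8] 0.0
tcp cradle [-33.   -0.5]
```

>>> {"name": "send_rows", "arguments": {
  "moves": "10 0 0 -2 0; 10 0 15 0 0; 10 0 25 0 0; 10 0 25 0 0; 10 0 20 0 0; 10 0 20 0 0; 10 0 15 0 0; 10 0 10 0 0; 10 0 10 0 0; 10 0 8 0 0; 10 0 0 0 0; 10 0 0 0 0; 10 0 0 0 0"
}}

```text
time_s: 11.18
position: [0.5342, -0.1095, 0.0602]
tcp_rot: [[0.997, 0.001, 0.079], [-0.079, -0.001, 0.997], [0.001, -1.0, -0.0]]
force: [-0.2, 0.4, -0.7]
opening: 0.275
```

```bash
python3 m.py w5
```

```text
t 11.1833 pos [ 0.5342 -0.1095  0.0602] R [[0.9968, 0.0013, 0.0793], [-0.0793, -0.0006, 0.9968], [0.0014, -1.0, -0.0005]] F [-0.2  0.4 -0.7] op 0.275
shim_in top 757 cradle x [-37.1 -36.5 -35.9] y [-34.5   1.6  37.6] z 0.0478 rect [ 1.7 74.1] 0.3
shim_in tab 1008 cradle x [-41.6 -32.2  -6.5] y [-19.    2.6  21.8] z 0.0798 rect [36.1 43. ] 0.3
held top 1497 cradle x [-37.  -34.5 -23.4] y [-34.8   1.6  37.8] z 0.0549 rect [15.7 74.7] 0.5
jaw low 3023 cradle x [-75.6 -51.5 -45.3] y [-45.2  -0.1  44.6] z 0.0497 rect [41.5 92. ] 2.1
tcp cradle [-29.5   0.9]
```

>>> {"name": "send_rows", "arguments": {
  "moves": "10 0 4 0 0; 10 0 2 0 0; 10 0 1 0 0; 10 0 0 0 0; 10 0 0 0 0; 10 0 0 0 0"
}}

```text
time_s: 11.73
position: [0.5336, -0.1094, 0.0527]
tcp_rot: [[0.997, 0.0, 0.079], [-0.079, -0.0, 0.997], [0.0, -1.0, -0.0]]
force: [-0.2, -0.4, 2.6]
opening: 0.268
```

>>> {"name": "send_rows", "arguments": {
  "moves": "30 0 0 0 0; 40 0 0 0 0; 50 0 0 0 0; 50 0 0 0 0; 50 0 0 0 0; 50 0 -10 0 0; 50 0 -20 0 0; 50 0 -30 0 0; 50 0 -30 0 0; 50 0 -30 0 0; 50 0 -30 0 0; 50 0 0 0 0; 50 0 0 0 0"
}}

```text
time_s: 12.82
position: [0.5348, -0.1098, 0.2052]
tcp_rot: [[0.997, 0.005, 0.079], [-0.079, -0.002, 0.997], [0.005, -1.0, -0.002]]
force: [0.0, 0.5, 0.0]
opening: 0.573
```

```bash
python3 m.py w6; python3 - <<'E'
import cv2
cv2.imwrite('pics/c5.png',cv2.resize(cv2.imread('pics/w6.png')[90:330,190:370],None,fx=2.5,fy=2.5,interpolation=cv2.INTER_CUBIC))
E
```

```text
t 12.8167 pos [ 0.5348 -0.1098  0.2052] R [[0.9968, 0.0051, 0.0794], [-0.0793, -0.0022, 0.9968], [0.0052, -1.0, -0.0018]] F [0.  0.5 0. ] op 0.573
shim_in top 1708 cradle x [-36.6 -22.3  -2.1] y [-35.2   0.4  38.4] z 0.0478 rect [35.  75.8] 0.5
shim_in tab 452 cradle x [-32.7 -25.3  -6.4] y [-10.6   1.3  13.6] z 0.0796 rect [27.5 23.7] 6.5
jaw low 1315 cradle x [-75.4 -53.5 -46.4] y [-45.1  -0.6  44.6] z 0.0498 rect [40.4 91.1] 1.4
tcp cradle [-29.3   1.6]
```

View pics/c5.png

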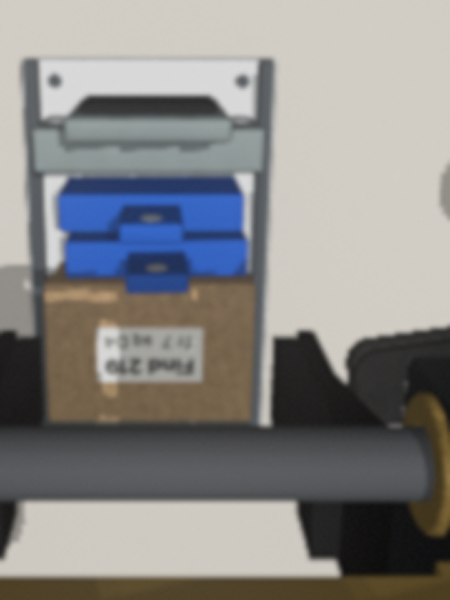

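>>> {"name": "send_rows", "arguments": {
  "moves": "0 -0.6 0 20 0; 0 -1 0 27 0; 0 0 0 26 0; 0 0 0 0 0; 0 0 30 0 0; 0 0 30 0 0; 0 0 30 0 0; 0 0 30 0 0; 0 0 25 0 0; 0 0 13 0 0; 0 0 0 0 0; 0 0 0 0 0; 0 0 0 0 0"
}}

```text
time_s: 13.95
position: [0.538, -0.0367, 0.0447]
tcp_rot: [[0.997, -0.0, 0.08], [-0.08, -0.0, 0.997], [-0.0, -1.0, -0.0]]
force: [0.9, 0.2, 0.0]
opening: 0.009
```

```bash
python3 m.py w7; python3 - <<'E'
from h import *
p=capture("side"); cv2.imwrite('pics/c6.png',cv2.resize(p["image"][100:240,180:320],None,fx=4,fy=4,interpolation=cv2.INTER_CUBIC))
E
```

```text
t 13.95 pos [ 0.538  -0.0367  0.0447] R [[0.9968, -0.0, 0.0795], [-0.0795, -0.0001, 0.9968], [-0.0, -1.0, -0.0001]] F [0.9 0.2 0. ] op 0.009
tcp cradle [-102.3   -1.2]
```

View pics/c6.png

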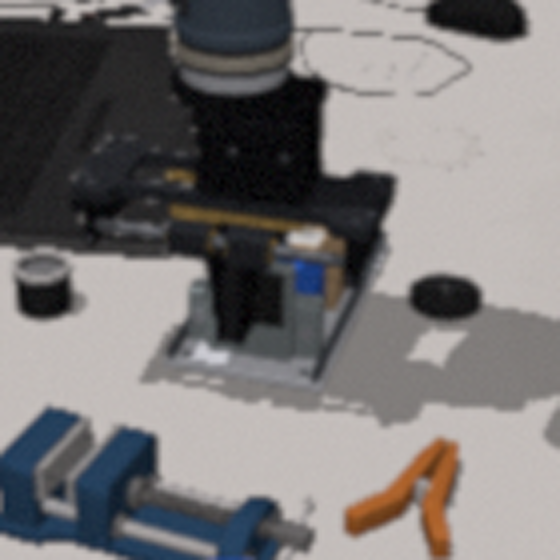

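>>> {"name": "send_rows", "arguments": {
  "moves": "0 0 0 -5 0; 0 0 0 -5 0; 0 0 0 -4 0; 0 0 0 -2 0; 0 0 0 -2 0; 0 0 0 -2 0; 0 0 0 0 0; 0 0 0 0 0; 0 0 0 0 0"
}}

```text
time_s: 14.8
position: [0.5363, -0.0563, 0.0445]
tcp_rot: [[0.997, 0.0, 0.079], [-0.079, 0.0, 0.997], [0.0, -1.0, 0.0]]
force: [0.2, 1.6, 1.4]
opening: 0.005
```

>>> {"name": "send_rows", "arguments": {
  "moves": "0 0 0 -2 0; 0 0 0 -2 0; 0 0 0 -2 0; 0 0 0 0 0; 0 0 0 0 0; 0 0 0 0 0"
}}

```text
time_s: 15.3
position: [0.5358, -0.0625, 0.0445]
tcp_rot: [[0.997, 0.0, 0.079], [-0.079, -0.0, 0.997], [0.0, -1.0, -0.0]]
force: [1.2, 2.0, 0.7]
opening: 0.006
```

>>> {"name": "send_rows", "arguments": {
  "moves": "0 0 0 -1 0; 0 0 0 -1 0; 0 0 0 -1 0; 0 0 0 0 0; 0 0 0 0 0; 0 0 0 0 0"
}}

```text
time_s: 15.8
position: [0.5356, -0.0654, 0.0445]
tcp_rot: [[0.997, 0.0, 0.079], [-0.079, -0.0, 0.997], [0.0, -1.0, -0.0]]
force: [1.6, 2.2, -0.3]
opening: 0.006
```

>>> {"name": "send_rows", "arguments": {
  "moves": "0 0 0 -1 0; 0 0 0 0 0; 0 0 0 0 0; 0 0 0 0 0"
}}

```text
time_s: 16.13
position: [0.5354, -0.0664, 0.0445]
tcp_rot: [[0.997, -0.0, 0.08], [-0.08, 0.0, 0.997], [-0.0, -1.0, 0.0]]
force: [1.4, 2.5, -0.1]
opening: 0.007
```

>>> {"name": "send_rows", "arguments": {
  "moves": "0 0 0 -0.5 0; 0 0 0 -0.5 0; 0 0 0 0 0; 0 0 0 0 0; 0 0 0 0 0"
}}

```text
time_s: 16.55
position: [0.5354, -0.0674, 0.0445]
tcp_rot: [[0.997, 0.0, 0.079], [-0.079, -0.0, 0.997], [0.0, -1.0, -0.0]]
force: [1.6, 2.6, 0.2]
opening: 0.004
```

>>> {"name": "send_rows", "arguments": {
  "moves": "0 0 0 -0.5 0; 0 0 0 -0.5 0; 0 0 0 0 0; 0 0 0 0 0; 0 0 0 0 0"
}}

```text
time_s: 16.97
position: [0.5353, -0.0683, 0.0446]
tcp_rot: [[0.997, 0.0, 0.079], [-0.079, 0.0, 0.997], [0.0, -1.0, 0.0]]
force: [1.7, 4.0, 0.3]
opening: 0.005
```

Force is starting to rise (4 N) at about 13 mm of travel; continue in small steps.

>>> {"name": "send_rows", "arguments": {
  "moves": "0 0 0 -0.5 0; 0 0 0 0 0; 0 0 0 0 0; 0 0 0 0 0"
}}

```text
time_s: 17.3
position: [0.5353, -0.0687, 0.0445]
tcp_rot: [[0.997, 0.0, 0.079], [-0.079, 0.0, 0.997], [0.0, -1.0, 0.0]]
force: [1.9, 3.9, 0.3]
opening: 0.005
```

>>> {"name": "send_rows", "arguments": {
  "moves": "0 0 0 -0.5 0; 0 0 0 0 0; 0 0 0 0 0; 0 0 0 0 0"
}}

```text
time_s: 17.63
position: [0.5352, -0.069, 0.0445]
tcp_rot: [[0.997, 0.0, 0.08], [-0.08, 0.0, 0.997], [0.0, -1.0, 0.0]]
force: [3.2, 5.0, 0.1]
opening: 0.002
```

>>> {"name": "send_rows", "arguments": {
  "moves": "0 0 0 -0.5 0; 0 0 0 -0.5 0; 0 0 0 0 0; 0 0 0 0 0; 0 0 0 0 0"
}}

```text
time_s: 18.05
position: [0.5353, -0.0691, 0.0446]
tcp_rot: [[0.997, 0.0, 0.08], [-0.08, 0.002, 0.997], [0.0, -1.0, 0.002]]
force: [3.5, 8.3, 0.1]
opening: 0.007
```

>>> {"name": "send_rows", "arguments": {
  "moves": "0 0 0 -0.5 0; 0 0 0 0 0; 0 0 0 0 0; 0 0 0 0 0"
}}

```text
time_s: 18.38
position: [0.5352, -0.0691, 0.0446]
tcp_rot: [[0.997, 0.0, 0.08], [-0.08, 0.002, 0.997], [0.0, -1.0, 0.002]]
force: [4.1, 11.0, 0.1]
opening: 0.005
```

>>> {"name": "send_rows", "arguments": {
  "moves": "0 0.2 0 -0.5 0; 0 0.2 0 -0.5 0; 0 0 0 0 0; 0 0 0 0 0; 0 0 0 0 0; 0 0 0 0 0; 0 0 0 0 0; 0 0 0 0 0"
}}

```text
time_s: 19.05
position: [0.5352, -0.0691, 0.0446]
tcp_rot: [[0.997, -0.0, 0.081], [-0.081, 0.004, 0.997], [-0.001, -1.0, 0.004]]
force: [3.1, 13.7, 0.9]
opening: 0.008
```

```bash
python3 - <<'E'
from h import *
o=np.array([.5309,-.1388]);c=np.array([-.0802,-.9968]);yy=np.array([.9968,-.0802])
p=capture("top"); W=world(p); cv2.imwrite('pics/c7.png',cv2.resize(p["image"][130:240,250:390],None,fx=5,fy=5,interpolation=cv2.INTER_CUBIC))
img=p["image"];hsv=cv2.cvtColor(img,cv2.COLOR_BGR2HSV); blue=((hsv[...,0]>100)&(hsv[...,0]<130)&(hsv[...,1]>110))
for nm in ["shim_in","finds_box","end_stop","jaw","lens_cap","spring_clamp"]:
    for d in masks_of(p,nm)[:2]:
        if d["p"]<.3: continue
        q=W[d["region"]]; q=q[~np.isnan(q[:,0])]
        P=np.stack([(q[:,:2]-o)@c,(q[:,:2]-o)@yy],1)*1000
        print(nm,round(d["p"],2),"cr x",np.round(np.percentile(P[:,0],[3,50,97]),1),"y",np.round(np.percentile(P[:,1],[3,97]),1),"z",np.round(np.percentile(q[:,2],[3,97]),3),"world",np.round(np.median(q,0),3))
for i in range(4):
    s=read_state(); print(s["time_s"],np.round(s["position"],4),np.round(s["force"],1)); capture("top")
E
```

```text
19.4 [ 0.5352 -0.0691  0.0446] [ 4.3 14.   1.1]
19.45 [ 0.5352 -0.0691  0.0446] [ 4.4 13.6  2. ]
19.5 [ 0.5352 -0.0691  0.0446] [ 3.3 14.   0.9]
19.55 [ 0.5352 -0.0691  0.0446] [ 3.3 15.2  1.6]
```

View pics/c7.png

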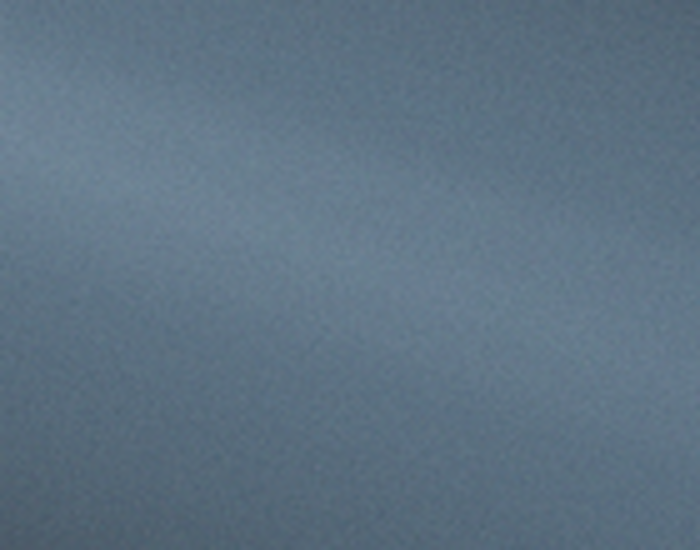

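The arm covers the top camera; the side and wrist views are needed.

```bash
python3 - <<'E'
from h import *
p=capture("side"); a=cv2.resize(p["image"][110:240,200:310],None,fx=4,fy=4,interpolation=cv2.INTER_CUBIC)
s=read_state();q=capture("wrist"); b=cv2.resize(q["image"],None,fx=.75,fy=.75)
c=np.zeros((max(a.shape[0],b.shape[0]),a.shape[1]+b.shape[1]-40,3),np.uint8); c[:a.shape[0],:a.shape[1]]=a; c[:b.shape[0],a.shape[1]:]=b[:,40:]
cv2.imwrite('pics/c8.png',c); print(c.shape)
W=world(p);o=np.array([.5309,-.1388]);cc=np.array([-.0802,-.9968]);yy=np.array([.9968,-.0802])
for nm in ["shim_in","finds_box","end_stop","jaw","lens_cap","spring_clamp"]:
    for d in masks_of(p,nm)[:2]:
        if d["p"]<.3: continue
        r=W[d["region"]]; r=r[~np.isnan(r[:,0])]
        P=np.stack([(r[:,:2]-o)@cc,(r[:,:2]-o)@yy],1)*1000
        print(nm,round(d["p"],2),len(r),"cr x",np.round(np.percentile(P[:,0],[3,50,97]),1),"y",np.round(np.percentile(P[:,1],[3,97]),1),"z",np.round(np.percentile(r[:,2],[3,97]),3),"world",np.round(np.median(r,0),3))
E
```

```text
(520, 784, 3)
jaw 0.76 512 cr x [-60.3 -53.  -32.4] y [-48.3  39.5] z [0.009 0.077] world [ 0.517 -0.086  0.034]
lens_cap 0.5 174 cr x [27.4 45.4 71.2] y [-137.6  -91.6] z [0.001 0.011] world [ 0.413 -0.175  0.009]
spring_clamp 0.63 457 cr x [-232.3 -199.1 -144.7] y [-169.3 -110.9] z [-0.001  0.018] world [0.401 0.071 0.014]
```

View pics/c8.png

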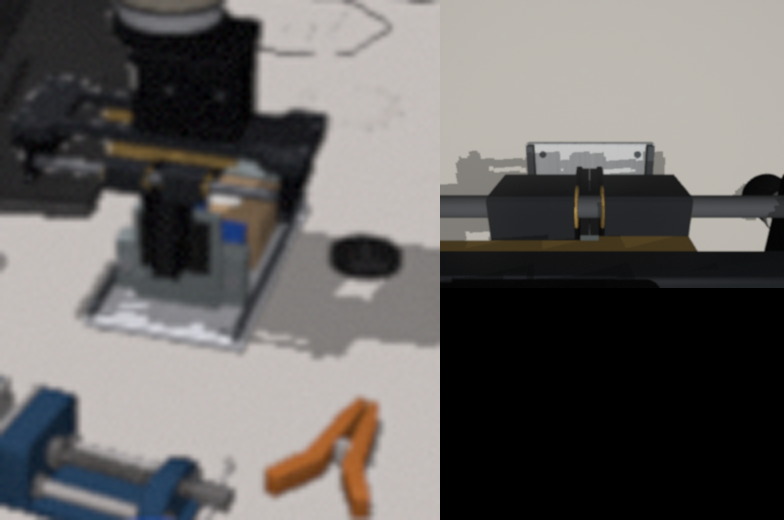

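```bash
python3 -c "
from h import *
s=read_state();print(s['time_s'],np.round(s['position'],4),np.round(s['force'],1));print(hand_in())"
```

```text
20.0 [ 0.5352 -0.0691  0.0446] [ 3.1 13.7  0.3]
the job is handed in; nothing more can be done
None
```

I added one shim, the middle one from the rack, standing upright between the jaw and the first shim. I then pushed the jaw pad with the closed fingers until it felt tight, and handed in at 20.0 s while still pushing.

- **Tight:** the jaw stopped after about 13–14 mm of its 25 mm travel. Beyond that the fingers no longer moved and the force rose from about 2.5 N to 14 N. At hand-in it was steady at 14 N along the push, well below the 45 N that crushes the box.
- **Number of shims:** before I added one, the gap was about 28 mm, so only one more 16 mm shim could fit. The side camera put the jaw face at about -32 mm in the cradle. That agrees with two shims pressed flat against the box and end stop.
- **Checks that fell short:** with the arm pushing, it blocked the top and wrist views of the clamped stack. The final state therefore rests on the side camera and the force and position readings. I confirmed the new shim was upright, and square to about 0.5°, from the wrist camera before pushing.
- **Sideways force:** a small sideways force of about 3 N remained at hand-in, probably friction.
- **Other things:** the lens cap and spring clamp read where they were at the start. I never went near the glue stick, but I did not check it again at the end.

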